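Open the orange hatch of a relay box

ROBOT

A 7-joint arm with a two-finger parallel gripper is mounted at the origin on a cart in front of the work surface, level with it; the furniture and walls round the work are solid. World frame = base frame: x ahead of the robot, y to its left, z up, the work surface at z = 0. Lengths are in m, angles in rad, forces in N, time in s.
With the tool pointing down it reaches from about 0.35 to 0.9 m from the base axis. Payload 8.1 kg.
Tool frame: the origin (TCP) lies where the fingers leave the gripper's body, on its centre line; the fingertips stand 73 mm ahead of it and the grasp point (between the pads) lies 54 mm ahead of it (env.tip_reach is the distance from the TCP to the fingertips, in m); z points along the fingers, y is the line along which they close (so a half turn about z gives the same grasp; the last joint's range is limited). The gripper opens to 85 mm and grips with 20 to 120 N. Pads are 22 mm wide; open, the fingers measure 114 mm over their backs; the gripper's body (76 mm by 85 mm) begins 54 mm behind the grasp point. The pads swing forward as they close: fully open they stand 13 mm farther back than shut.
Start: joints at [1.17, 0.434, 0.025, 1.573, -0.012, 1.134, -0.075], TCP at [0.183, -0.598, 0.304] pointing down, gripper open.
Joint ranges: [-2.62, 2.62], [-0.44, 2.09], [-1.27, 1.32], [0.08, 2.57], [-1.32, 4.46], [0.12, 2], [-2.74, 2.74]. Speed limits (rad/s): [2.22, 2.22, 3.01, 3.01, 3.14, 3.14, 3.14].

INTERFACE

Orientations are given as a rotation vector (axis times angle).
In Python, from cell import env, eyes gives the robot as it stands.
- The arm moves only by the tool send_rows, never from a script. Its argument "motion" is a list of rows, each an object with "delta_pos": the shift along the world's x, y, z in m, a list of three; "dr": the turn, a rotation vector about the world's x, y, z in degrees, a list of three. In form: [{"delta_pos": [tx, ty, tz], "dr": [ax, ay, az]}, ...]. A call has 1 to 5 rows; each row shifts and turns the commanded pose from where the row before left it; what a row does not reach is not made up. A row lasts 1/8 s, in which the tool goes at most 62.5 mm and 10.7 degrees, less where a joint would pass 70% of its speed; a pose out of reach is approached as far as the arm can. A call is refused whole if a number of a shift passes 0.0625 or a number of a turn 10.7, either way. A call with a gripper value outside its range is refused whole. "jaw" is the opening in per cent of the stroke, from 0 (shut) to 100 (fully open), set as the call begins (left out, the last holds). The fingers move at their own pace and stop on an object; "grip_force" is the grip in N (left out, the last holds). Time passes only in rows, so rows that do not move let the fingers close. It gives the time, the measured TCP pose, the force, the opening and the grip force at its end, in the units of the state.
- env.observe(): the state, without advancing time (a new reading comes with each control period).
- eyes.grab_frame(name): name is "side" or "top"; returns a dict with "pixels" (480x640x3 uint8, red, green, blue), "mtx" (3x3 intrinsics, pixels), "R" (3x3) and "t" (3): a world point X has camera coordinates R X + t. Camera axes: x right, y down, z forward; pixel columns grow to the right and rows downward; lengths in m; the calibration is good to about 2 mm. A picture is of the moment at which its call begins. There is no depth.
- env.sign_off(): hands the job in; it is judged then, once.
The state is a dict: "t": time; "joint_positions": joint angles; "dq": joint speeds; "tau": joint torques, N m; "position": TCP position; "orientation": TCP orientation; "wrist_force": force on the tool from outside, world axes, zero at the start; "wrist_torque": the same for the moment, N m; "opening": finger opening in m; "finger_force": force on a finger pad.
Only numpy, scipy, OpenCV 4.12 (cv2) and the standard library are available. Lean on these libraries where they do the work, as an engineer would, in place of code of your own. Each camera call takes 0.05 s, during which the arm holds its last target. There are 200 camera calls.

TASK

One relay in the blue junction box needs to be reached. Take the orange hatch by its handle, lift it straight up out of its recess, slide it along the two channels to the middle deck between the bays, and leave it lying flat, centred on the deck (the white patch), with its bay uncovered. Leave the grey hatch shut.

Things in the scene. Friction and masses are not known exactly. Their poses are not given: they have to be found in the camera images.
- orange_grip (a point): Handle of the orange hatch, a loose 0.15-0.3 kg plate 76 (x) x 72 (y) x 8 mm, seated flush in the recess at either end of the box. Black upright bow: a bar 50 long (x), 14 thick (y), 16 high on two end posts, 34 mm open between them. Point: centre of the bar, 28 mm above the plate's upper face, 36 above its underside. z up, y along the box.
- grey_grip (a point): Handle of the grey hatch: same plate, handle and axes as the orange one, but the plate is grey; it sits in the recess at the other end of the box and stays shut.
- park_mid (a point): Centre of the top of the box's middle deck (white patch 64 x 70 mm), 46 mm above the work surface. z up, y along the box (the way hatches slide), x across. The deck spans y = -46 to 46 mm. The recesses beyond, 76 mm long, 8 deep, are centred at y = 84 and -84. The handle point is 28 mm above this point's level when its hatch is seated, 36 when it lies on the deck.
- relay_box: The junction box, fixed, blue, 260 (y) x 100 (x) x 70 mm high; origin under its centre, axes as the deck point. Aluminium lips 66 mm apart roof the side channels; channels are 82 mm wide and 20 high above the deck, lip tops 24 above it. A hatch slides once raised over 8 mm and meets the lips when raised 20: about 14 is right; it cannot leave the channels.
Mind the look-alikes: they are no part of the job. Of the things that look like the part that bears orange_grip, the larger one is meant.

How it is judged:
By the outcome, as a careful person would: the job done as asked, in the order asked, and still so for the second after the job is handed in, with the robot touching nothing.
It also fails if it takes over 29 s, if anything falls off the work surface, if the arm or the gripper's body presses on something with over 40 N, if the wrist force passes 120 N, or if a joint passes its speed limit or range.

## Working session

There is one attempt and no reset: what is moved stays moved. The work goes in short steps, Python scripts to look and compute and a tool call to move; the robot and the scene stay as the last step left them, time stands still between calls to the robot, and variables do not carry over. Pictures are saved under pics/ and viewed, at most 10 in all, crops included, and the job is handed in when it is done.

Besides the shell and the picture viewer there is one more tool, called after "Call:" as a command line: name --argument value ..., lists and objects as JSON in quotes. send_rows: Moves the arm, as the interface text tells. Its arguments: {"type":"object","properties":{"motion":{"type":"array"},"jaw":{"type":"number"},"grip_force":{"type":"number"}},"required":["motion"]}

```bash
mkdir -p pics; cat > h.py <<'E'
import numpy as np, cv2
from cell import env, eyes
def grab(n,save=None):
    f=eyes.grab_frame(n)
    if save: cv2.imwrite('pics/'+save,cv2.cvtColor(f['pixels'],cv2.COLOR_RGB2BGR))
    return f
def ray(f,uv,z):
    R,t=np.array(f['R']),np.array(f['t']); c=-R.T@t
    d=R.T@np.linalg.solve(np.array(f['mtx']),[uv[0],uv[1],1.])
    return c+d*(z-c[2])/d[2]
def proj(f,X):
    p=np.array(f['mtx'])@(np.array(f['R'])@np.array(X)+np.array(f['t'])); return p[:2]/p[2]
E
python3 - <<'E'
from h import *
a=grab('top','t0.png');b=grab('side','s0.png')
for f in(a,b): print(-np.array(f['R']).T@f['t'])
cv2.imwrite('pics/both.png',cv2.resize(np.hstack([cv2.imread('pics/t0.png'),cv2.imread('pics/s0.png')]),(800,300)))
print(env.observe())
E
```

```text
[ 0.34999697 -0.22069726  0.89617411]
[0.37806899 0.49350807 0.45818599]
{'t': 0.1, 'joint_positions': array([ 1.17040763,  0.43513613,  0.02494068,  1.57400114, -0.01159434,
        1.1339708 , -0.0750874 ]), 'dq': array([-0.00060981, -0.00159023,  0.0008491 , -0.00154386, -0.00067118,
       -0.00081536, -0.00194709]), 'tau': array([ 1.84633114e-03, -6.71757746e+01,  1.02722626e+00, -3.16905427e+01,
        1.56184786e-02,  7.27699982e-03, -1.76905189e-05]), 'position': array([ 0.1832544 , -0.59717325,  0.30321657]), 'orientation': array([-3.10552016e+00, -4.65803086e-01,  4.98802001e-04]), 'wrist_force': array([-0.92982485, -0.29738077, -0.45768339]), 'wrist_torque': array([-0.02681048, -0.02485224, -0.00208336]), 'finger_force': 0.0, 'opening': 0.08503829910599646}
```

View pics/t0.png

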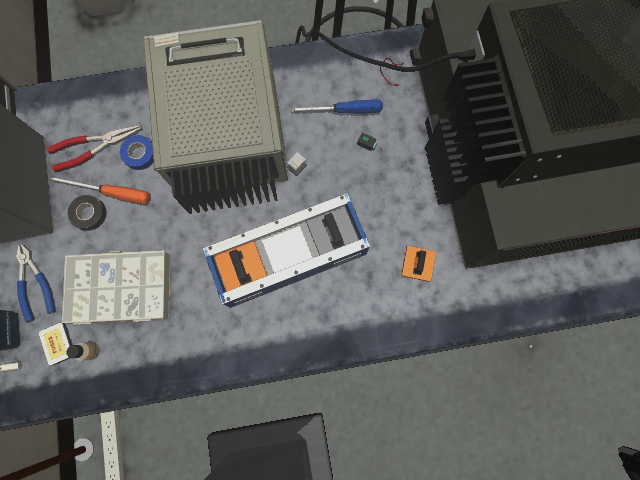

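View pics/s0.png

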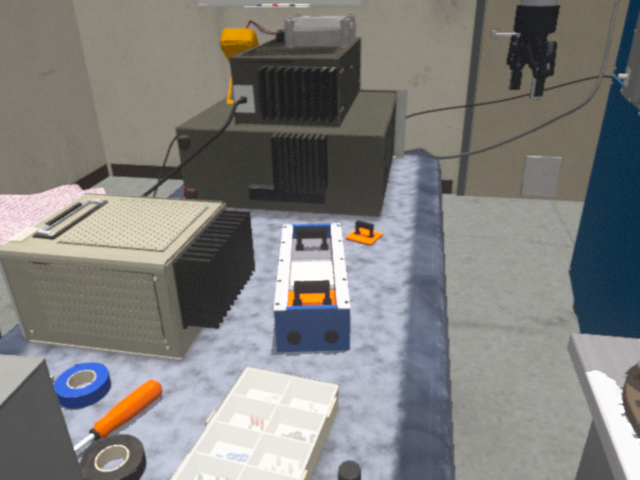

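The top view shows two orange plates with black handles: one at about (238,265), seated in the blue box, and a smaller loose one at (419,262) on the bench. The box one is meant because it is the larger and sits in the recess. The side view agrees: in-box at (312,295), loose at (365,235).

```bash
python3 - <<'E'
from h import *
f=grab('top');g=grab('side')
im=f['pixels'];hsv=cv2.cvtColor(im,cv2.COLOR_RGB2HSV)
roi=np.zeros(im.shape[:2],np.uint8);cv2.fillConvexPoly(roi,np.array([[203,249],[347,194],[369,246],[228,307]]),1)
# white patch / lips
m=((hsv[...,2]>185)&(hsv[...,1]<40)&(roi>0)).astype(np.uint8)
n,l,s,c=cv2.connectedComponentsWithStats(m)
for i in range(1,n):
    if s[i,4]>60:
        pts=np.argwhere(l==i)[:,::-1].astype(np.float32);r=cv2.minAreaRect(pts)
        print('white',s[i],c[i].round(1),[np.round(v,1) for v in r],ray(f,c[i],.046)[:2].round(4),[ray(f,p,.07)[:2].round(4) for p in cv2.boxPoints(r)])
# box blue + lips outline
mo=((hsv[...,0]<20)&(hsv[...,1]>150)&(hsv[...,2]>120)&(roi>0)).astype(np.uint8)
print('orange',ray(f,np.argwhere(mo)[:,::-1].mean(0),.046).round(4))
mk=((im.max(2)<50)&(roi>0)).astype(np.uint8)
n,l,s,c=cv2.connectedComponentsWithStats(mk)
for i in range(1,n):
    if s[i,4]>40:
        r=cv2.minAreaRect(np.argwhere(l==i)[:,::-1].astype(np.float32))
        print('blk',s[i],c[i].round(1),np.round(cv2.boxPoints(r),1).tolist(),ray(f,c[i],.08)[:2].round(4))
cr=cv2.resize(im[185:315,195:445],(750,390),interpolation=cv2.INTER_CUBIC)
cv2.imwrite('pics/c1.png',cr[...,::-1])
cv2.imwrite('pics/c2.png',cv2.resize(g['pixels'][210:360,255:400],(580,600),interpolation=cv2.INTER_CUBIC)[...,::-1])
E
```

```text
white [ 206  196  144   59 1208] [276.7 225.1] [array([277.9, 224.5]), array([  8.5, 151.8]), np.float64(69.1)] [ 0.5748 -0.1767] [array([ 0.5508, -0.0556]), array([ 0.6025, -0.3046]), array([ 0.5878, -0.3071]), array([ 0.5366, -0.0589])]
white [ 223  226  147   76 2812] [290.4 259.2] [array([289.4, 252.9]), array([ 45.1, 154. ]), np.float64(68.6)] [ 0.5116 -0.1905] [array([ 0.529 , -0.0596]), array([ 0.5828, -0.3106]), array([ 0.5067, -0.3241]), array([ 0.4556, -0.0773])]
orange [ 0.5169 -0.1048  0.046 ]
```

View pics/c1.png

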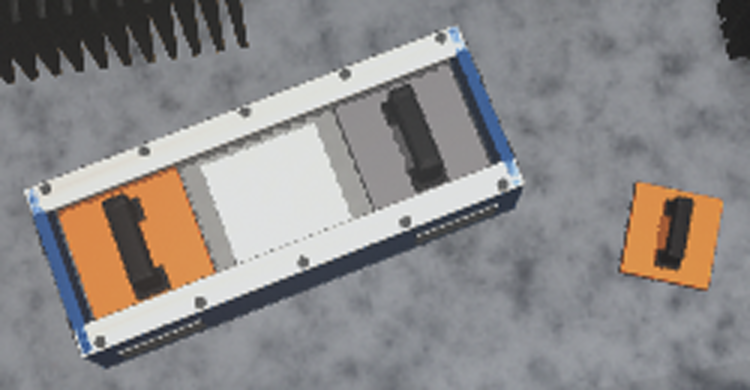

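View pics/c2.png

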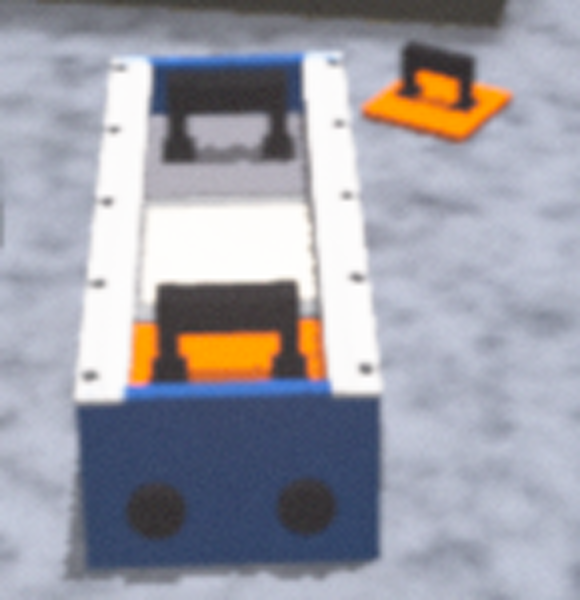

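The crops confirm it: the in-box orange hatch (top crop 135,245) is clearly larger than the loose look-alike (675,235). Next I'll measure the box axis and handle precisely.

```bash
cat > meas.py <<'E'
from h import *
from scipy.spatial.transform import Rotation as Ro
f=grab('top');im=f['pixels'];g=grab('side')
C=np.array([[25,190],[455,27],[522,185],[82,352]])/3+[195,185]-.33
P=np.array([ray(f,c,.07)[:2] for c in C]);print('corners',P.round(4).tolist(),'ctr',P.mean(0).round(4))
print('len',np.linalg.norm(P[1]-P[0]),np.linalg.norm(P[2]-P[3]),np.linalg.norm(P[3]-P[0]),np.linalg.norm(P[2]-P[1]))
ax=(P[1]+P[2]-P[0]-P[3]);ax/=np.linalg.norm(ax);print('axis',ax,np.degrees(np.arctan2(ax[0],-ax[1])))
c=P.mean(0);print('handle pred',(c-.084*ax).round(4))
hsv=cv2.cvtColor(im,cv2.COLOR_RGB2HSV)
def cent(f,mask,x0,y0,x1,y1):
    m=np.zeros(mask.shape,np.uint8);m[y0:y1,x0:x1]=mask[y0:y1,x0:x1]
    n,l,s,cc=cv2.connectedComponentsWithStats(m);i=1+s[1:,4].argmax();return s[i],cc[i]
for nm,b in (('or',(225,243,255,290)),('gr',(318,208,346,252))):
    s,cc=cent(f,im.max(2)<75,*b);print(nm,s,cc,ray(f,cc,.080)[:2].round(4))
# patch
m=cv2.inRange(hsv,(0,0,205),(180,60,255));s,cc=cent(f,m,258,225,313,273);print('patch',s,cc,ray(f,cc,.046)[:2].round(4))
# side view bar centre: front/top of orange bar
s,cc=cent(g,g['pixels'].max(2)<75,285,275,340,306);print('side bar',s,cc)
for X in ([*(c-.084*ax),.074],[*(c-.084*ax),.082]): print(proj(f,X).round(1),proj(g,X).round(1))
R=Ro.from_rotvec(env.observe()['orientation']).as_matrix();print('tool y',R[:,1],np.degrees(np.arctan2(R[0,1],-R[1,1])),'z',R[:,2])
print('fins',ray(f,(240,208),.05),ray(f,(195,212),.05))
E
python3 meas.py
```

```text
corners [[0.5509, -0.0515], [0.6024, -0.303], [0.506, -0.3229], [0.4567, -0.0709]] ctr [ 0.529  -0.1871]
len 0.25677903602193874 0.25671253984944836 0.09615208894883144 0.09834253672247012
axis [ 0.19636168 -0.98053154] 11.324279883923788
handle pred [ 0.5125 -0.1047]
or [229 250  23  35 347] [239.31988473 266.69740634] [ 0.5074 -0.1079]
gr [322 213  22  36 350] [332.9        230.49714286] [ 0.5406 -0.2686]
patch [ 262  226   51   47 1634] [288.46450428 251.60648715] [ 0.5252 -0.1894]
side bar [294 282  37  23 401] [311.57605985 290.41147132]
[237.5 264.6] [311.2 286.6]
[236.7 263.8] [311.  281.6]
tool y [ 2.93335519e-01 -9.56009425e-01 -5.03118397e-04] 17.057756857183293 z [-2.19660893e-04  4.58869942e-04 -9.99999871e-01]
fins [ 0.61484927 -0.11905109  0.05      ] [ 0.62120435 -0.04146627  0.05      ]
```

Call:
send_rows --motion '[{"delta_pos": [0.027,0.041,0],"dr": [0,0,-1]},{"delta_pos": [0.027,0.041,0],"dr": [0,0,-1]},{"delta_pos": [0.027,0.041,0],"dr": [0,0,-1]},{"delta_pos": [0.027,0.041,0],"dr": [0,0,-1]},{"delta_pos": [0.027,0.041,0],"dr": [0,0,-1.5]}]' --jaw 38 --grip_force 50

```text
t: 0.92
position: [0.3191, -0.3911, 0.3041]
orientation: [3.125, 0.315, 0.0]
wrist_force: [1.0, 0.3, 0.8]
opening: 0.0323
finger_force: 0.0
```

Call:
send_rows --motion '[{"delta_pos": [0.027,0.041,0],"dr": [0,0,0]},{"delta_pos": [0.027,0.041,0],"dr": [0,0,0]},{"delta_pos": [0.027,0.041,0],"dr": [0,0,0]},{"delta_pos": [0.027,0.041,-0.02],"dr": [0,0,0]},{"delta_pos": [0.027,0.041,-0.02],"dr": [0,0,0]}]'

```text
t: 1.55
position: [0.4542, -0.1862, 0.2639]
orientation: [3.125, 0.316, 0.002]
wrist_force: [1.8, -0.1, 0.3]
opening: 0.0326
finger_force: 0.0
```

Call:
send_rows --motion '[{"delta_pos": [0.027,0.041,-0.02],"dr": [0,0,0]},{"delta_pos": [0.027,0.041,-0.02],"dr": [0,0,0]},{"delta_pos": [0,0,0],"dr": [0,0,0]}]'

```text
t: 1.92
position: [0.5084, -0.1012, 0.2226]
orientation: [-3.122, -0.326, 0.002]
wrist_force: [-0.4, -0.4, 0.6]
opening: 0.0325
finger_force: 0.0
```

Call:
send_rows --motion '[{"delta_pos": [0.0026,-0.0045,-0.025],"dr": [0,0,0]},{"delta_pos": [0,0,-0.025],"dr": [0,0,0]},{"delta_pos": [0,0,0],"dr": [0,0,0]}]'

```text
t: 2.3
position: [0.5086, -0.1108, 0.1729]
orientation: [-3.125, -0.315, 0.005]
wrist_force: [-0.1, 0.1, -0.0]
opening: 0.0325
finger_force: 0.0
```

```bash
python3 - <<'E'
from h import *
g=grab('side');f=grab('top');o=env.observe();p=o['position'];print(p,o['orientation'])
print('tip px',proj(g,p-[0,0,.073]),proj(f,p-[0,0,.073]))
a=cv2.resize(g['pixels'][190:350,240:390],(562,600),interpolation=cv2.INTER_CUBIC)
b=cv2.resize(f['pixels'][215:315,195:295],(238,238))
v=np.zeros((600,800,3),np.uint8);v[:,:562]=a;v[:238,562:]=b
cv2.imwrite('pics/c3.png',v[...,::-1])
E
```

```text
[ 0.50997495 -0.11059594  0.17467201] [3.12538859e+00 3.15245260e-01 3.61968216e-04]
tip px [313.32252878 267.1940576 ] [238.52161533 262.56304155]
```

View pics/c3.png

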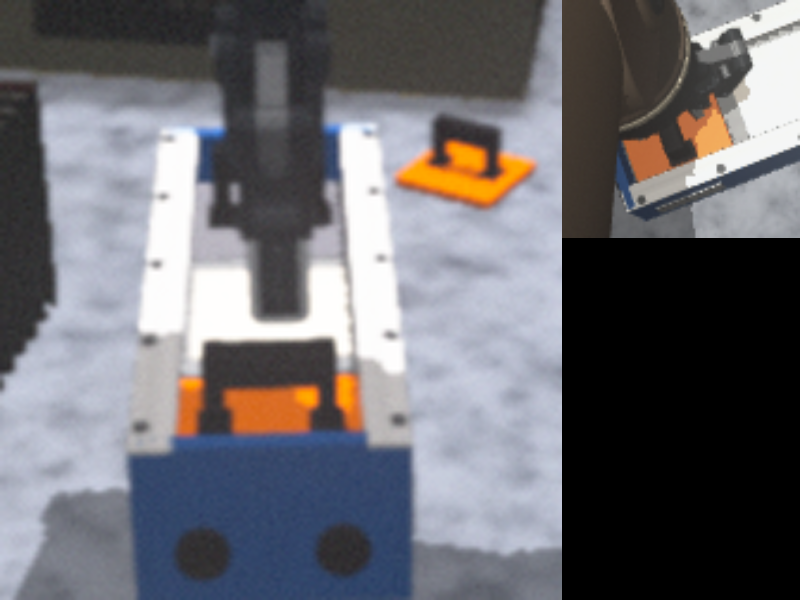

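The picture shows the fingers above and just behind the bar: tip at about side pixel (315,275), bar at (311.5,288). I'll shift 3 mm in x and 4.5 mm in y, then go down.

Call:
send_rows --motion '[{"delta_pos": [0.003,0.0045,0],"dr": [0,0,0]},{"delta_pos": [0,0,-0.016],"dr": [0,0,0]},{"delta_pos": [0,0,-0.016],"dr": [0,0,0]},{"delta_pos": [0,0,-0.014],"dr": [0,0,0]},{"delta_pos": [0,0,0],"dr": [0,0,0]}]'

```text
t: 3.02
position: [0.512, -0.1054, 0.1263]
orientation: [-3.125, -0.316, 0.005]
wrist_force: [0.3, 1.4, 0.8]
opening: 0.0322
finger_force: 0.0
```

Call:
send_rows --motion '[{"delta_pos": [0,0,0],"dr": [0,0,0]},{"delta_pos": [0,0,0],"dr": [0,0,0]},{"delta_pos": [0,0,0],"dr": [0,0,0]}]' --jaw 0 --grip_force 40

```text
t: 3.4
position: [0.5129, -0.1056, 0.1281]
orientation: [3.125, 0.316, 0.0]
wrist_force: [0.0, 0.5, -3.4]
opening: 0.0135
finger_force: 39.3
```

Call:
send_rows --motion '[{"delta_pos": [0,0,0.004],"dr": [0,0,0]},{"delta_pos": [0,0,0.005],"dr": [0,0,0]},{"delta_pos": [0,0,0.005],"dr": [0,0,0]},{"delta_pos": [0,0,0],"dr": [0,0,0]},{"delta_pos": [0,0,0],"dr": [0,0,0]}]' --grip_force 60

```text
t: 4.03
position: [0.5129, -0.1055, 0.1419]
orientation: [3.126, 0.316, 0.0]
wrist_force: [0.2, -1.1, -3.2]
opening: 0.0132
finger_force: 60.4
```

```bash
python3 - <<'E'
from h import *
g=grab('side');o=env.observe();print(o['position'],o['wrist_force'],o['wrist_torque'])
cv2.imwrite('pics/c4.png',cv2.resize(g['pixels'][210:350,260:380],(514,600),interpolation=cv2.INTER_CUBIC)[...,::-1])
E
```

```text
[ 0.51285636 -0.10551697  0.14181957] [ 0.24486671  0.05594675 -2.2930268 ] [ 0.01458522  0.00762036 -0.01429758]
```

View pics/c4.png

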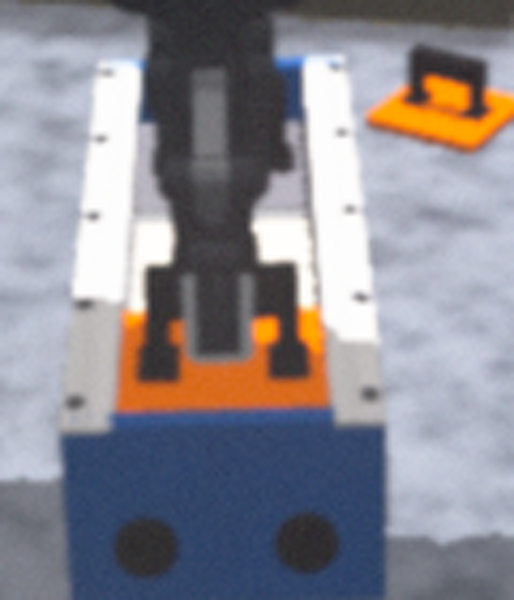

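The hatch is up level in the channel, with the orange plate edge visible above the recess at crop (225,390) and the grip centred. Next is the slide.

Call:
send_rows --motion '[{"delta_pos": [0.0016,-0.008,0],"dr": [0,0,0]},{"delta_pos": [0.0024,-0.0115,0],"dr": [0,0,0]},{"delta_pos": [0.0024,-0.0115,0],"dr": [0,0,0]},{"delta_pos": [0.0024,-0.0115,0],"dr": [0,0,0]},{"delta_pos": [0,0,0],"dr": [0,0,0]}]'

```text
t: 4.7
position: [0.5218, -0.1496, 0.1418]
orientation: [3.125, 0.313, 0.0]
wrist_force: [0.1, -0.9, -2.3]
opening: 0.0129
finger_force: 60.4
```

Call:
send_rows --motion '[{"delta_pos": [0.0024,-0.0115,0],"dr": [0,0,0]},{"delta_pos": [0.0024,-0.0115,0],"dr": [0,0,0]},{"delta_pos": [0.0024,-0.0115,0],"dr": [0,0,0]},{"delta_pos": [0.0009,-0.0053,0],"dr": [0,0,0]},{"delta_pos": [0,0,0],"dr": [0,0,0]}]'

```text
t: 5.32
position: [0.5298, -0.1883, 0.1418]
orientation: [3.126, 0.315, -0.0]
wrist_force: [-0.3, -0.8, -1.3]
opening: 0.0132
finger_force: 60.4
```

```bash
python3 - <<'E'
from h import *
g=grab('side');f=grab('top');o=env.observe();print(o['position'],o['wrist_force'],o['wrist_torque'])
v=np.zeros((600,800,3),np.uint8)
v[:,:430]=cv2.resize(g['pixels'][210:350,265:365],(430,600),interpolation=cv2.INTER_CUBIC)
v[:300,430:]=cv2.resize(f['pixels'][190:310,200:348],(370,300))
cv2.imwrite('pics/c5.png',v[...,::-1])
E
```

```text
[ 0.5297941  -0.18739517  0.14187144] [ 0.38861707 -0.47993029 -3.28665177] [0.02445182 0.01216019 0.04564902]
```

View pics/c5.png

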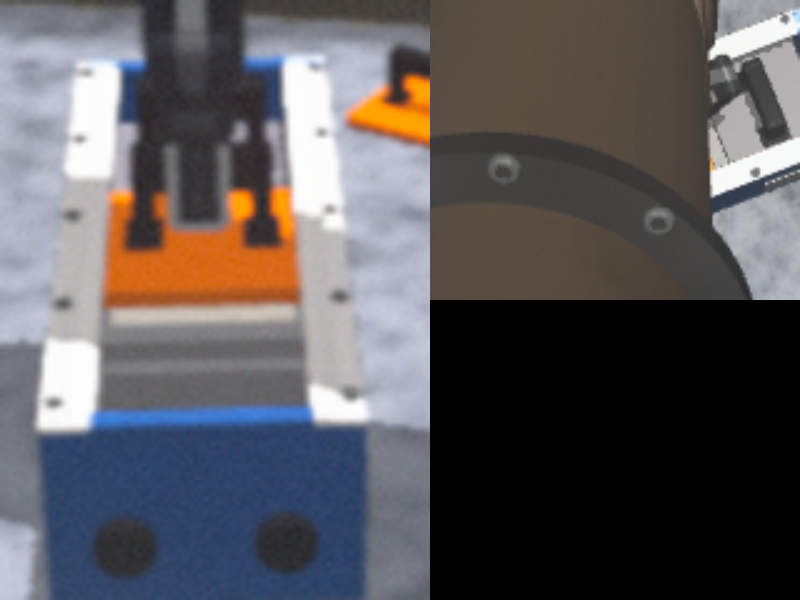

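The side view shows the plate over the deck, with its bay uncovered at crop (205,370) and a strip of deck visible in front. I'll lower it, release, and back off upwards to check.

Call:
send_rows --motion '[{"delta_pos": [0,0,-0.003],"dr": [0,0,0]},{"delta_pos": [0,0,-0.002],"dr": [0,0,0]},{"delta_pos": [0,0,-0.001],"dr": [0,0,0]},{"delta_pos": [0,0,0],"dr": [0,0,0]}]'

```text
t: 5.92
position: [0.5297, -0.1875, 0.1361]
orientation: [-3.125, -0.317, 0.001]
wrist_force: [-3.1, 1.3, 2.2]
opening: 0.0128
finger_force: 61.2
```

Call:
send_rows --motion '[{"delta_pos": [0,0,0],"dr": [0,0,0]},{"delta_pos": [0,0,0],"dr": [0,0,0]},{"delta_pos": [0,0,0],"dr": [0,0,0]}]' --jaw 40

```text
t: 6.3
position: [0.53, -0.1879, 0.136]
orientation: [3.125, 0.316, 0.0]
wrist_force: [0.5, 0.1, -0.4]
opening: 0.0341
finger_force: 0.0
```

Call:
send_rows --motion '[{"delta_pos": [0,0,0.02],"dr": [0,0,0]},{"delta_pos": [0,0,0.03],"dr": [0,0,0]},{"delta_pos": [0,0,0.04],"dr": [0,0,0]},{"delta_pos": [-0.04,-0.04,0.02],"dr": [0,0,0]},{"delta_pos": [-0.04,-0.045,0],"dr": [0,0,0]}]'

```text
t: 6.92
position: [0.4502, -0.2735, 0.2478]
orientation: [3.123, 0.32, 0.005]
wrist_force: [-0.1, -1.5, -0.5]
opening: 0.0339
finger_force: 0.0
```

Call:
send_rows --motion '[{"delta_pos": [-0.03,-0.05,0],"dr": [0,0,0]},{"delta_pos": [-0.03,-0.05,0],"dr": [0,0,0]},{"delta_pos": [-0.03,-0.05,0],"dr": [0,0,0]},{"delta_pos": [0,-0.05,0],"dr": [0,0,0]},{"delta_pos": [0,0,0],"dr": [0,0,0]}]'

```text
t: 7.55
position: [0.358, -0.4769, 0.2457]
orientation: [3.125, 0.307, -0.001]
wrist_force: [0.8, 0.4, -0.5]
opening: 0.0344
finger_force: 0.0
```

```bash
python3 - <<'E'
from h import *
f=grab('top');g=grab('side');im=f['pixels'];hsv=cv2.cvtColor(im,cv2.COLOR_RGB2HSV)
ax=np.array([np.sin(np.radians(11.55)),-np.cos(np.radians(11.55))])
mo=cv2.inRange(hsv,(3,150,110),(22,255,255));mo[:, :205]=0;mo[:190]=0;mo[310:]=0;mo[:,380:]=0
P=np.array([ray(f,p,.054)[:2] for p in np.argwhere(mo)[:,::-1]])-[.529,-.1871]
u=P@ax;w=P@[-ax[1],ax[0]];print('orange along',np.percentile(u,[1,50,99]).round(4),'across',np.percentile(w,[1,50,99]).round(4))
print(np.round([[*(np.percentile(u[(w>a)&(w<a+.012)],[3,97]))] for a in(-.03,-.018,.006,.018)],4))
v=np.zeros((600,800,3),np.uint8)
v[:,:400]=cv2.resize(g['pixels'][210:360,265:365],(400,600),interpolation=cv2.INTER_CUBIC)
v[:325,400:]=cv2.resize(im[185:315,200:375][:, :160],(400,325))
cv2.imwrite('pics/c6.png',v[...,::-1]);print(env.observe()['position'])
E
```

```text
orange along [-0.0337 -0.0026  0.0361] across [-0.0287  0.0032  0.0354]
[[-0.0328  0.0351]
 [-0.0326  0.0348]
 [-0.0326  0.0349]
 [-0.0329  0.0348]]
[ 0.35985895 -0.47258486  0.24556398]
```

View pics/c6.png

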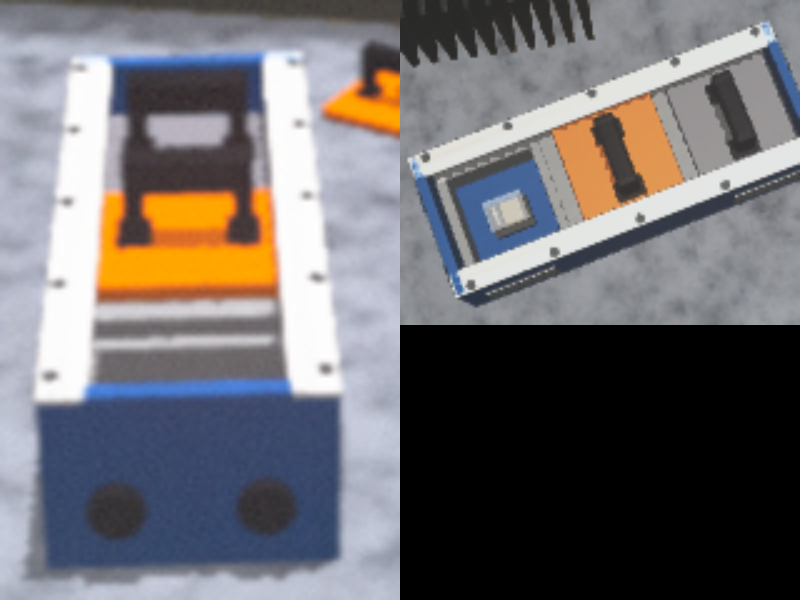

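The picture shows the orange hatch flat on the deck. It is within about 1 mm of centre along the box, with near-equal deck gaps at top crop (560,180) and (683,130). The relay bay is open at (510,210), the grey hatch is still shut, and the arm is clear.

```bash
python3 -c "
from cell import env
print(env.sign_off())"
```

```text
the job is handed in; nothing more can be done
None
```

The orange hatch lies flat on the middle deck, about 1 mm from centre, with its bay open and the grey hatch still shut; I handed the job in at about 7.6 s with the arm clear, and no verdict came back.

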